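# Slide the loaded dish carrier through the warmer's hanging flap

## Robot

A 7-joint arm with a two-finger parallel gripper is mounted at the origin on the work surface. World frame = base frame: x ahead of the robot, y to its left, z up, the work surface at z = 0. Lengths are in m, angles in rad, forces in N, time in s.
With the tool pointing down it reaches from about 0.425 to 0.875 m from the base axis. Payload 8.4 kg.
Tool frame: the origin (TCP) lies at the very end of the fingers, on their centre line; the grasp point (between the pads) lies 19 mm behind it; z points along the fingers, y is the line along which they close (so a half turn about z gives the same grasp; the last joint's range is limited). The gripper opens to 87 mm and grips with 3 to 60 N. Pads are 19 mm wide; open, the fingers measure 117 mm over their backs; the gripper's body (75 mm by 190 mm) begins 51 mm behind the grasp point.
Start: joints at [-1.291, 0.333, 0.04, 1.465, -0.013, 1.343, -0.059], TCP at [0.24, 0.604, 0.223] pointing down, gripper open.
Joint ranges: [-2.58, 2.58], [-0.38, 2.09], [-1.3, 1.39], [0.25, 2.4], [-1.5, 4.64], [0.08, 2.09], [-2.65, 2.65]. Speed limits (rad/s): [2.22, 2.22, 2.79, 2.79, 3.14, 3.14, 3.14].

## Interface

Orientations are given as a unit quaternion [w, x, y, z].
In Python, from workcell import observe, grab_frame, camera_info, finish_job gives the robot as it stands. The module is installed in compiled form; this text tells all that it offers.
- The arm moves only by the shell command python3 -m inch 'ROWS' [FORCE]. ROWS is JSON, a list of rows, each a list of 5 numbers: the shift along the tool's x, y, z in m, then the turn about the tool's z in rad, then the finger opening in m, from 0 to 0.087. In form: [[dx, dy, dz, yaw, jaw], ...]. A call has 1 to 12 rows; each row is the pose to reach, as a shift and turn from the pose commanded when the call began, along the tool's axes at that moment; what a row does not reach only later rows make up. A row lasts 1/10 s, in which the tool goes at most 50 mm and 8.59 degrees, less where a joint would pass 70% of its speed; a pose out of reach is approached as far as the arm can. A call with a gripper value outside its range is refused whole. The fingers move at their own pace and stop on an object; FORCE is the grip in N (left out, the last holds). Time passes only in rows, so rows that repeat a pose let the fingers close. It gives the time, the measured TCP pose, the force, the opening and the grip force at its end, in the units of the state.
- observe(): the state, without advancing time (a new reading comes with each control period).
- grab_frame(name): name is "scene" or "side" or "wrist"; returns the picture (384x512x3 uint8, red, green, blue); there is no depth.
- camera_info(name): a dict with "fx", "fy", "cx", "cy" (pixels), "position" and "rotation" of the camera in the world. Camera axes: x right, y down, z forward; pixel columns grow to the right and rows downward; lengths in m; the calibration is good to about 2 mm. A picture is of the moment at which its call begins: read the wrist's pose just before it. camera_info takes no time and is no camera call; for the wrist camera it gives the pose at the moment of the call.
- finish_job(): hands the job in; it is judged then, once.
The state is a dict: "time": time; "joint_positions": joint angles; "qvel": joint speeds; "tau": joint torques, N m; "tcp_pos": TCP position; "tool_rot": TCP orientation; "wrist_force": force on the tool from outside, world axes, zero at the start; "ft_torque": the same for the moment, N m; "opening": finger opening in m; "finger_force": force on a finger pad.
Only numpy, scipy, OpenCV 4.12 (cv2) and the standard library are available. Lean on these libraries where they do the work, as an engineer would, in place of code of your own. Each camera call takes 0.05 s, during which the arm holds its last target. There are 200 camera calls.

## Task

Put the blue-lidded dish into the warmer: with your fingertips, gently push the carrier that holds it straight along its lane, through the hanging flap and all the way into the chamber, then draw your fingers back out so that the flap falls shut behind it. Do not pick anything up, keep the dish seated in its carrier, and leave the empty carrier, the other flap and everything else on the bench alone.

Things in the scene. Friction and masses are not known exactly. Their poses are not given: they have to be found in the camera images.
- warmer: Fixed bench-top dish warmer. Origin: on its middle seam under the flaps, at bench height; +x points into the chamber, z up. Deck 20 mm above the bench, 206 mm wide (y): open loading apron x -120 to 0, then chamber to its rear wall at x 130 mm under a clear roof (top 99 mm above bench). Two lanes, left at y +49, right at y -49 mm. Control box 62 mm high beside it, y 103 to 159, x -40 to 140 mm.
- mouth_left (a point): Middle of the left (+y) lane at deck height, in the plane of the closed flap. The lane is 84 mm wide, between rails 12 mm above the deck on the apron and full walls in the chamber. A header, 12 mm thick in x, spans the opening with its underside 73 mm above the deck.
- mouth_right (a point): The same for the right lane.
- flap_left (a joint): Amber flap of the left lane, 80 mm wide, 55 mm long, 4 mm thick, 35 g, hung from a hinge along y, 70 mm above the deck; lower edge 15 mm above the deck. 0 = hanging shut; grows as the lower edge swings into the chamber, to 1.4 rad; it cannot swing out. It falls shut by itself, but rests on a carrier whose rear face is less than about 27 mm past the flap plane.
- flap_right (a joint): The same for the right lane.
- carrier_loaded: Magenta anodised dish carrier, a block 80 (its x) x 74 (its y) x 20 mm high, about 0.22 kg, loose on the apron in either lane, its x axis along the lane within about 3 degrees. A round well 63 mm wide, 12 mm deep in its top holds the covered dish. Origin: centre of its underside, on the deck.
- carrier_empty: An identical carrier with an empty well, standing loose on the apron of the other lane. Origin: centre of its underside.
- dish: Covered round dish with a blue lid, 59 mm diameter, 14 mm high, 30 g, loose in the well of the loaded carrier, standing 2 mm proud of it. Origin: centre of its underside.
- media_bottle: Closed glass bottle with blue cap, 60 mm diameter, 125 mm tall. Loose bystander, origin at the centre of its underside.
- dish_stack: Stack of clear dishes, 60 mm diameter, about 57 mm tall. Loose bystander, origin at the centre of its underside.
- tip_box: Blue pipette-tip box with clear lid, 85 x 120 x 65 mm. Loose bystander, origin at the centre of its underside.
- tube_rack: White rack with four capped tubes, 50 x 110 mm, 107 mm tall. Loose bystander, origin at the centre of its underside.
- mouse: White and orange computer mouse, 100 x 60 x 30 mm. Loose bystander, origin at the centre of its underside.
- pipette: White hand pipette with red button lying on the bench, 250 mm long, origin within its body. Loose bystander.
Things that resemble listed ones, but are neither listed nor needed, are in the scene too. Leave any red or turquoise look-alike of the carrier_loaded alone. Leave any green look-alike of the dish alone.

How it is judged:
On the way, in this order (a step that is already met when the one before it is completed fails the run):
1. the loaded carrier's own flap is pushed open (((y of carrier_loaded in the frame of warmer above 0 m and value of joint flap_left above 0.4 rad) or (y of carrier_loaded in the frame of warmer below 0 m and value of joint flap_right above 0.4 rad))), for 0.1 s.
2. the loaded carrier is wholly inside the flap (x of carrier_loaded in the frame of warmer above 0.062 m), for 0.1 s.
At the end, for the whole second after the job is handed in: The loaded carrier rests flat on the deck with its centre over 62 mm beyond the flap plane, the dish seated in its well (within 6 mm of centre); both flaps hang shut (under 0.05 rad); the empty carrier has moved under 8 mm, everything else on the bench under 20 mm (x of carrier_loaded in the frame of warmer above 0.062 m and z of carrier_loaded in the frame of warmer between 0.017 and 0.023 m and angle between carrier_loaded's own z axis and vertical below 0.05 rad and value of joint each of flap_left, flap_right below 0.05 rad and linear speed of carrier_loaded below 0.01 m/s and horizontal distance between dish and carrier_loaded below 0.006 m and z of dish in the frame of carrier_loaded below 0.011 m and angle between dish's own z axis and vertical below 0.08 rad and distance of carrier_empty from where it was at the start of the episode below 0.008 m and distance of each of media_bottle, dish_stack, tip_box, tube_rack, mouse, pipette from where it was at the start of the episode below 0.02 m); the robot touches nothing.
It fails at once if the loaded carrier is lifted or tipped off the deck (8 mm) (z of carrier_loaded in the frame of warmer above 0.028 m or angle between carrier_loaded's own z axis and vertical above 0.15 rad).
It fails at once if the dish is lifted or thrown out of its well (z of dish in the frame of carrier_loaded above 0.015 m or horizontal distance between dish and carrier_loaded above 0.01 m).
It fails at once if the carrier is jolted or flung (faster than 0.5 m/s) (linear speed of carrier_loaded above 0.5 m/s).
It fails at once if the other lane's flap is opened ((y of carrier_loaded in the frame of warmer above 0 m and value of joint flap_right above 0.25 rad) or (y of carrier_loaded in the frame of warmer below 0 m and value of joint flap_left above 0.25 rad)).
It fails at once if the empty carrier is disturbed (12 mm) or a bystander knocked (30 mm) (distance of carrier_empty from where it was at the start of the episode above 0.012 m or distance of any of media_bottle, dish_stack, tip_box, tube_rack, mouse, pipette from where it was at the start of the episode above 0.03 m).
It also fails if it takes over 38 s, if anything falls off the work surface, if the arm or the gripper's body presses on something with over 40 N, if the wrist force passes 120 N, or if a joint passes its speed limit or range.

## Working session

There is one attempt and no reset: what is moved stays moved. The work goes in short steps, Python scripts to look and compute and a shell command to move; the robot and the scene stay as the last step left them, time stands still between calls to the robot, and variables do not carry over. Pictures are saved under pics/ and viewed, at most 10 in all, crops included, and the job is handed in when it is done.

```bash
mkdir -p pics; python3 - <<'E'
from workcell import *
import cv2
s=observe();print({k:s[k] for k in('time','tcp_pos','tool_rot','opening','wrist_force')})
for n in('scene','side'):
    cv2.imwrite(f'pics/{n}0.png',cv2.cvtColor(grab_frame(n),cv2.COLOR_RGB2BGR));print(n,camera_info(n))
E
```

```text
{'time': 0.0, 'tcp_pos': array([0.24021342, 0.60347344, 0.22166268]), 'tool_rot': array([-1.02774592e-04,  1.88265052e-01,  9.82117916e-01, -8.11928247e-04]), 'opening': 0.08700067199482046, 'wrist_force': array([0.38707317, 0.82073395, 0.00657552])}
scene {'fx': 436.2999722327414, 'fy': 436.2999722327414, 'cx': 247.9226321058532, 'cy': 195.14045298246043, 'position': array([ 1.68001455, -0.89448305,  1.29273169]), 'rotation': array([-0.38393132,  0.80952706,  0.39971131, -0.1936325 ])}
side {'fx': 443.0277551530506, 'fy': 443.0277551530506, 'cx': 251.81434697444558, 'cy': 185.02370247746342, 'position': array([-0.15509231, -0.67028539,  1.24380952]), 'rotation': array([-0.31172552,  0.86951065, -0.35925271,  0.13310117])}
```

View pics/scene0.png

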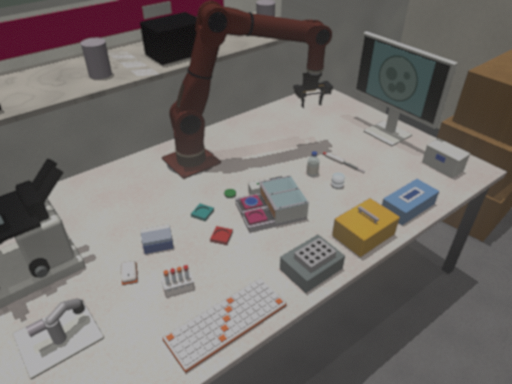

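View pics/side0.png

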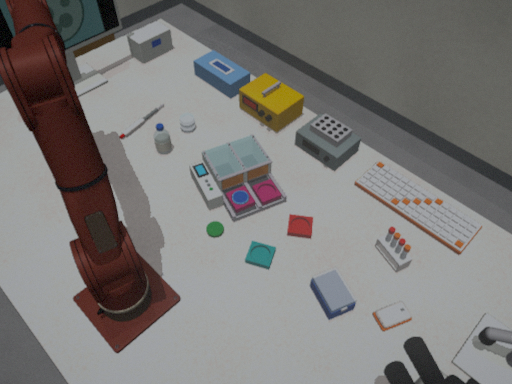

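The scene shows the warmer with two magenta carriers on its apron. In the side view the one at (240,198), with a blue disc, is the loaded carrier, and the one at (266,190) is empty. The red block (300,226), turquoise block (261,254) and green disc (215,229) are the look-alikes. The control box at (206,184) is on the loaded side, so this is the left lane. Next I'll measure and confirm with a crop.

```bash
cat > h.py <<'E'
import numpy as np,cv2
from scipy.spatial.transform import Rotation as R
from workcell import *
def rot(q): q=np.array(q); return R.from_quat(q[[1,2,3,0]]).as_matrix()
def ray(c,uv,z):
    d=rot(c['rotation'])@np.array([(uv[0]-c['cx'])/c['fx'],(uv[1]-c['cy'])/c['fy'],1]);p=np.array(c['position'])
    return p+d*(z-p[2])/d[2]
def proj(c,P):
    q=rot(c['rotation']).T@(np.array(P)-c['position']); return q[:2]/q[2]*[c['fx'],c['fy']]+[c['cx'],c['cy']]
def mask(im,h0,h1,s=110,v=40):
    h=cv2.cvtColor(im,cv2.COLOR_RGB2HSV); return cv2.inRange(h,(h0,s,v),(h1,255,255))
def blobs(m,amin=30):
    c,_=cv2.findContours(m,cv2.RETR_EXTERNAL,cv2.CHAIN_APPROX_NONE); return [x for x in c if cv2.contourArea(x)>amin]
E
python3 - <<'E'
from h import *
for n,box in(('side',(180,125,300,225)),('scene',(225,165,325,240))):
    im=cv2.cvtColor(cv2.imread(f'pics/{n}0.png'),cv2.COLOR_BGR2RGB);c=camera_info(n)
    for nm,h0,h1,z in(('mag',150,174,.04),('blue',108,130,.042),('amber',8,24,.06)):
        for b in blobs(mask(im,h0,h1)):
            x,y,w,h=cv2.boundingRect(b)
            if box[0]<x<box[2] and box[1]<y<box[3]:
                r=cv2.minAreaRect(b);P=[ray(c,p,z)[:2].round(3).tolist() for p in cv2.boxPoints(r)]
                print(n,nm,np.round(r[0]),cv2.contourArea(b),ray(c,r[0],z).round(3),P)
    x0,y0,x1,y1=box
    cr=cv2.resize(cv2.cvtColor(im[y0:y1,x0:x1],cv2.COLOR_RGB2BGR),None,fx=5,fy=5,interpolation=cv2.INTER_CUBIC)
    cv2.imwrite(f'pics/{n}_crop.png',cr)
E
```

```text
side mag [240. 198.] 386.5 [0.487 0.015 0.04 ] [[0.464, 0.066], [0.545, 0.049], [0.509, -0.035], [0.431, -0.017]]
side mag [266. 191.] 374.0 [ 0.575 -0.026  0.04 ] [[0.55, 0.023], [0.63, 0.017], [0.598, -0.074], [0.522, -0.067]]
side blue [240. 196.] 119.0 [0.492 0.02  0.042] [[0.47, 0.042], [0.52, 0.049], [0.514, -0.002], [0.465, -0.008]]
side amber [233. 181.] 123.0 [0.511 0.077 0.06 ] [[0.48, 0.104], [0.557, 0.078], [0.541, 0.05], [0.466, 0.076]]
side amber [258. 172.] 118.5 [0.603 0.045 0.06 ] [[0.572, 0.073], [0.651, 0.045], [0.634, 0.017], [0.556, 0.045]]
scene mag [255. 216.] 165.5 [ 0.579 -0.026  0.04 ] [[0.533, -0.05], [0.561, 0.033], [0.624, -0.003], [0.596, -0.084]]
scene blue [251. 200.] 36.5 [0.487 0.02  0.042] [[0.46, 0.013], [0.487, 0.048], [0.515, 0.027], [0.488, -0.008]]
```

View pics/side_crop.png

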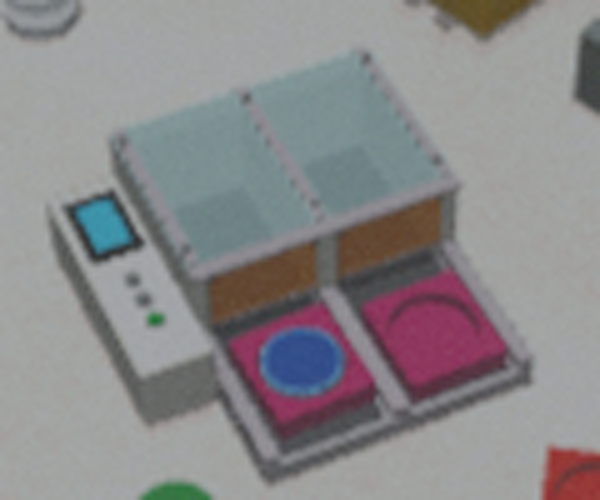

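The crop confirms it: the carrier with the blue lid is in the left lane beside the control box, and the right one is empty. A vertical finger can't pass under the header, so the tool will need to tilt. Next I'll measure the warmer pose and the obstacles.

```bash
python3 - <<'E'
from h import *
c=camera_info('side');f=lambda x,y:(180+x/5-.4,125+y/5-.4)
for n,p,z in(('roofFL',(195,275),.099),('roofFR',(458,185),.099),('roofRR',(362,52),.099),('roofRL',(118,138),.099),('apronL rail',(268,463),.032),('apronR rail',(530,362),.032),
 ('carTL',(228,345),.04),('carTR',(318,308),.04),('carBR',(377,375),.04),('carBL',(285,420),.04)):
    print(n,ray(c,f(*p),z).round(3)[:2])
s=camera_info('scene')
for n,cc,p in(('bottle',c,(163,150)),('stack',c,(188,128)),('pip',c,(122,136)),('pip2',c,(163,106)),('monbase',s,(388,135)),('monL',s,(360,95)),('monR',s,(445,120)),('greybox',s,(445,165)),('blue',s,(410,200)),('yel',s,(365,230))):print(n,ray(cc,p,0).round(3)[:2])
q=observe()['joint_positions'];print(q)
E
```

```text
roofFL [0.459 0.089]
roofFR [0.646 0.021]
roofRR [0.692 0.163]
roofRL [0.506 0.223]
apronL rail [ 0.418 -0.023]
apronR rail [ 0.607 -0.089]
carTL [0.464 0.065]
carTR [0.531 0.045]
carBR [ 0.519 -0.026]
carBL [ 0.447 -0.009]
bottle [0.46  0.419]
stack [0.609 0.447]
pip [0.391 0.596]
pip2 [0.621 0.627]
monbase [0.462 1.014]
monL [0.029 1.27 ]
monR [0.56  1.416]
greybox [0.829 1.008]
blue [0.894 0.634]
yel [0.901 0.315]
[-1.29117427  0.33386721  0.03989994  1.4661797  -0.01338807  1.34334253
 -0.05852706]
```

Warmer origin is about (0.5525, 0.056) with a heading of about 70.5°. The roof is 199 mm wide and the front-to-rear distances fit the description. The carrier centre is at lane x ≈ -56 mm, y ≈ -2 mm. I'll see how the arm behaves at its reach limit, up and clear of everything.

```bash
python3 -m inch '[[0,0,-0.6,0,0.03],[0,0,-0.6,0,0.03],[0,0,-0.6,0,0.03],[0,0,-0.6,0,0.03],[0,0,-0.6,0,0.03],[0,0,-0.6,0,0.03],[0,0,-0.6,0,0.03],[0,0,-0.6,0,0.03],[0,0,-0.6,0,0.03],[0,0,-0.6,0,0.03],[0,0,-0.6,0,0.03],[0,0,-0.6,0,0.03]]'; python3 -c "
from h import *
s=observe();print(s['joint_positions'],s['tcp_pos']);print(rot(s['tool_rot']).round(3))"
```

```text
time: 1.3
tcp_pos: [0.2198, 0.5576, 0.625]
tool_rot: [0.007, 0.188, 0.981, 0.042]
wrist_force: [-0.6, 1.4, 0.2]
opening: 0.0301
finger_force: 0.0
[-1.574692    0.3396484   0.57754916  0.66908877 -0.22946563  2.08879327
  0.03684292] [0.21982393 0.55757274 0.62500059]
[[-0.929  0.369  0.029]
 [ 0.37   0.926  0.079]
 [ 0.003  0.084 -0.996]]
```

Joint 6 is at its limit and the tool is now tilting outward, which is the way I need. I'll continue.

```bash
python3 -m inch '[[0,0,-0.3,0,0.03],[0,0,-0.3,0,0.03],[0,0,-0.3,0,0.03],[0,0,-0.3,0,0.03],[0,0,-0.3,0,0.03],[0,0,-0.3,0,0.03]]'; python3 -c "
from h import *
s=observe();print(s['joint_positions'],s['tcp_pos']);print(rot(s['tool_rot']).round(3))"
python3 -m inch '[[0,0,0,0,0.03],[0,0,0,0,0.03]]'; python3 -c "
from h import *
s=observe();print(s['joint_positions'],s['tcp_pos']);print(rot(s['tool_rot']).round(3))"
```

```text
time: 1.9
tcp_pos: [0.2008, 0.5083, 0.6689]
tool_rot: [0.013, 0.188, 0.979, 0.072]
wrist_force: [-0.1, 0.2, -0.3]
opening: 0.0298
finger_force: 0.0
[-1.60942353  0.20273576  0.49213305  0.72303651 -0.12245809  2.08893003
 -0.0104515 ] [0.20080832 0.50833151 0.6689036 ]
[[-0.929  0.367  0.052]
 [ 0.37   0.919  0.137]
 [ 0.003  0.146 -0.989]]
time: 2.1
tcp_pos: [0.2006, 0.509, 0.6689]
tool_rot: [0.013, 0.188, 0.979, 0.072]
wrist_force: [0.3, -0.2, -0.5]
opening: 0.03
finger_force: 0.0
[-1.60784208  0.20376457  0.48970398  0.72163112 -0.12238642  2.08882915
 -0.01059588] [0.20060624 0.50899686 0.66892509]
[[-0.929  0.366  0.052]
 [ 0.37   0.919  0.137]
 [ 0.002  0.147 -0.989]]
```

The tilt stays from one call to the next. I'll add more by reaching up and out.

```bash
python3 -m inch '[[0,0.3,-0.3,0,0.03],[0,0.3,-0.3,0,0.03],[0,0.3,-0.3,0,0.03],[0,0.3,-0.3,0,0.03],[0,0.3,-0.3,0,0.03],[0,0.3,-0.3,0,0.03],[0,0.3,-0.3,0,0.03],[0,0.3,-0.3,0,0.03],[0,0.3,-0.3,0,0.03],[0,0.3,-0.3,0,0.03]]'; python3 -c "
from h import *
s=observe();print(s['joint_positions'],s['tcp_pos']);print(rot(s['tool_rot']).round(3))"
```

```text
time: 3.1
tcp_pos: [0.2364, 0.5972, 0.6674]
tool_rot: [0.018, 0.187, 0.977, 0.102]
wrist_force: [-0.6, 0.4, 0.4]
opening: 0.0305
finger_force: 0.0
[-1.409594    0.40870423  0.36804904  0.4521536  -0.19424814  2.08905737
 -0.00729246] [0.23638339 0.59718815 0.66735181]
[[-0.929  0.362  0.073]
 [ 0.37   0.909  0.192]
 [ 0.003  0.206 -0.979]]
```

```bash
cat > st.py <<'E'
from h import *
s=observe();M=rot(s['tool_rot']);print('t',round(s['time'],2),'q',s['joint_positions'].round(2),'p',s['tcp_pos'].round(4),'tilt',np.degrees(np.arccos(-M[2,2])).round(1),'az',np.degrees(np.arctan2(M[1,2],M[0,2])).round(1),'yaxis',M[:,1].round(3),'F',s['wrist_force'].round(1))
E
python3 -m inch '[[0,0.3,-0.3,0,0.03],[0,0.3,-0.3,0,0.03]]' >/dev/null; python3 st.py
python3 -m inch '[[0,0.3,-0.3,0,0.03],[0,0.3,-0.3,0,0.03]]' >/dev/null; python3 st.py
python3 -m inch '[[0,0.3,0,0,0.03],[0,0.3,0,0,0.03]]' >/dev/null; python3 st.py
python3 -m inch '[[0,0.3,0,0,0.03],[0,0.3,0,0,0.03]]' >/dev/null; python3 st.py
```

```text
t 3.3 q [-1.38  0.46  0.4   0.35 -0.24  2.09 -0.01] p [0.2446 0.6176 0.6818] tilt 14.9 az 69.0 yaxis [0.358 0.898 0.257] F [ 0.  -0.1 -0.2]
t 3.5 q [-1.37  0.5   0.45  0.27 -0.31  2.09 -0.01] p [0.2502 0.6309 0.6963] tilt 17.7 az 68.9 yaxis [0.353 0.885 0.303] F [-0.1 -0.2 -0.3]
t 3.7 q [-1.4   0.55  0.84  0.26 -0.65  2.09  0.04] p [0.2624 0.643  0.6845] tilt 17.4 az 71.4 yaxis [0.364 0.882 0.299] F [ 0.3 -0.3  0.1]
t 3.9 q [-1.42  0.62  1.23  0.26 -1.02  2.09  0.08] p [0.2746 0.6608 0.6736] tilt 18.1 az 71.9 yaxis [0.37  0.876 0.31 ] F [ 0.8 -0.2 -0.8]
```

```bash

python3 -m inch '[[0,-0.1,-0.3,0,0.03],[0,-0.1,-0.3,0,0.03]]' >/dev/null; python3 st.py
python3 -m inch '[[0,-0.1,-0.3,0,0.03],[0,-0.1,-0.3,0,0.03]]' >/dev/null; python3 st.py
python3 -m inch '[[0,0,-0.3,0,0.03]]' >/dev/null; python3 st.py
python3 -m inch '[[0,0,-0.3,0,0.03]]' >/dev/null; python3 st.py
python3 -m inch '[[0,0.1,-0.3,0,0.03]]' >/dev/null; python3 st.py
python3 -m inch '[[0,0.1,-0.3,0,0.03]]' >/dev/null; python3 st.py
```

```text
t 4.1 q [-1.38  0.55  0.85  0.26 -0.67  2.09  0.03] p [0.2764 0.6361 0.6872] tilt 17.8 az 71.3 yaxis [0.388 0.87  0.304] F [ 1.1 -0.2 -0.1]
t 4.3 q [-1.34  0.44  0.44  0.31 -0.32  2.09 -0.01] p [0.2609 0.5996 0.7136] tilt 18.5 az 73.5 yaxis [0.383 0.869 0.314] F [ 1.7 -0.7 -0.8]
t 4.4 q [-1.33  0.38  0.35  0.34 -0.25  2.09 -0.02] p [0.2506 0.5757 0.7381] tilt 20.2 az 73.4 yaxis [0.377 0.86  0.343] F [-0.6  0.8  0.7]
t 4.5 q [-1.35  0.32  0.36  0.36 -0.24  2.09 -0.02] p [0.2415 0.5512 0.7617] tilt 22.1 az 73.1 yaxis [0.374 0.849 0.374] F [-0.9  0.5  0.8]
t 4.6 q [-1.36  0.3   0.39  0.34 -0.25  2.09 -0.02] p [0.238  0.5381 0.7831] tilt 24.3 az 72.5 yaxis [0.37  0.834 0.41 ] F [-0.1 -0.2  1.1]
t 4.7 q [-1.37  0.28  0.41  0.33 -0.26  2.09 -0.02] p [0.2346 0.5275 0.8004] tilt 26.3 az 72.1 yaxis [0.366 0.82  0.44 ] F [-0.3 -0.1 -0.6]
```

Single-row calls add about 2° each. I'll continue.

```bash

python3 -m inch '[[0,0.12,-0.3,0,0.03]]' >/dev/null
python3 -m inch '[[0,0.12,-0.3,0,0.03]]' >/dev/null
python3 -m inch '[[0,0.14,-0.3,0,0.03]]' >/dev/null
python3 -m inch '[[0,0.14,-0.3,0,0.03]]' >/dev/null;python3 st.py
python3 -m inch '[[0,0.16,-0.3,0,0.03]]' >/dev/null
python3 -m inch '[[0,0.16,-0.3,0,0.03]]' >/dev/null
python3 -m inch '[[0,0.18,-0.3,0,0.03]]' >/dev/null
python3 -m inch '[[0,0.18,-0.3,0,0.03]]' >/dev/null;python3 st.py
```

```text
t 5.1 q [-1.41  0.22  0.5   0.25 -0.31  2.09 -0.02] p [0.2202 0.482  0.8701] tilt 34.4 az 70.9 yaxis [0.343 0.752 0.563] F [1.1 0.4 1.1]
t 5.5 q [-1.72  0.16  1.22  0.25 -0.67  2.09  0.04] p [0.2024 0.43   0.924 ] tilt 41.1 az 70.1 yaxis [0.319 0.684 0.655] F [-1.   0.6  0.2]
```

```bash

python3 -m inch '[[0,0.1,-0.3,0,0.03]]' >/dev/null
python3 -m inch '[[0,0.1,-0.3,0,0.03]]' >/dev/null;python3 st.py
python3 -m inch '[[0,0.15,-0.3,0,0.03]]' >/dev/null
python3 -m inch '[[0,0.15,-0.3,0,0.03]]' >/dev/null;python3 st.py
python3 -m inch '[[0,0.2,-0.3,0,0.03]]' >/dev/null
python3 -m inch '[[0,0.2,-0.3,0,0.03]]' >/dev/null;python3 st.py
python3 -m inch '[[0,0.2,-0.3,0,0.03]]' >/dev/null
python3 -m inch '[[0,0.2,-0.3,0,0.03]]' >/dev/null;python3 st.py
```

```text
t 5.7 q [-1.98  0.06  1.11  0.25 -0.32  2.09 -0.01] p [0.1871 0.3848 0.9506] tilt 44.2 az 69.6 yaxis [0.31  0.648 0.696] F [-1.5 -0.1  0.4]
t 5.9 q [-2.13 -0.    0.94  0.25 -0.03  2.09 -0.05] p [0.1796 0.3698 0.9613] tilt 45.7 az 69.7 yaxis [0.299 0.632 0.715] F [-0.1  1.1 -0.8]
t 6.1 q [-2.15 -0.07  0.57  0.25  0.34  2.09 -0.1 ] p [0.1715 0.3478 0.9806] tilt 48.9 az 69.8 yaxis [0.283 0.595 0.752] F [ 0.8  0.1 -1. ]
t 6.3 q [-2.03 -0.11  0.23  0.25  0.55  2.09 -0.13] p [0.1623 0.3179 1.0015] tilt 52.5 az 69.6 yaxis [0.267 0.55  0.792] F [ 0.7  0.2 -0.9]
```

```bash

python3 -m inch '[[0,0.2,-0.3,0,0.03]]' >/dev/null;python3 st.py
python3 -m inch '[[0,0,0,0.15,0.03],[0,0,0,0.3,0.03],[0,0,0,0.45,0.03],[0,0,0,0.6,0.03],[0,0,0,0.75,0.03],[0,0,0,0.9,0.03],[0,0,0,1.05,0.03],[0,0,0,1.2,0.03],[0,0,0,1.35,0.03],[0,0,0,1.5,0.03],[0,0,0,1.57,0.03]]' >/dev/null;python3 st.py
cat > go.py <<'E'
import sys
from h import *
U=np.array([.334,.943,0]);V=np.array([-.943,.334,0]);W=np.array([.5525,.056,.02])
def lane(p): d=np.array(p)-W; return d@U,d@V,d[2]
if __name__=='__main__':
    s=observe();M=rot(s['tool_rot'])
    x,y,h=[float(a)/1000 for a in sys.argv[1:4]]
    T=W+x*U+y*V+[0,0,h]
    print('now lane mm',(np.array(lane(s['tcp_pos']))*1000).round(1),'shift',(M.T@(T-s['tcp_pos'])).round(4),'world',T.round(3))
    print('lane-frame tool z',(np.array([U,V,[0,0,1]])@M[:,2]).round(3),'y',(np.array([U,V,[0,0,1]])@M[:,1]).round(3))
E
python3 go.py -160 49 250
```

```text
t 6.4 q [-1.98 -0.13  0.09  0.25  0.63  2.09 -0.14] p [0.1573 0.3021 1.0114] tilt 54.2 az 69.5 yaxis [0.259 0.527 0.81 ] F [ 0.  -0.3  0.1]
t 7.5 q [-1.91 -0.12  0.09  0.25  0.56  2.08 -1.71] p [0.1579 0.3027 1.0108] tilt 54.1 az 69.4 yaxis [ 0.922 -0.385 -0.051] F [-0.8 -0.2  0. ]
now lane mm [100.9 454.5 990.8] shift [-0.7216  0.4563  0.2288] world [ 0.453 -0.079  0.27 ]
lane-frame tool z [ 0.81  -0.015 -0.586] y [-0.055 -0.998 -0.051]
```

```bash
python3 go.py 100 145 680
```

```text
now lane mm [100.9 454.5 990.8] shift [-0.2291  0.3243  0.1861] world [0.449 0.199 0.7  ]
lane-frame tool z [ 0.81  -0.015 -0.586] y [-0.055 -0.998 -0.051]
```

```bash
python3 -m inch '[[-0.024,0.034,0.019,-0.07,0.03],[-0.05,0.07,0.04,-0.07,0.03],[-0.075,0.105,0.06,-0.07,0.03],[-0.1,0.14,0.08,-0.07,0.03],[-0.125,0.175,0.1,-0.07,0.03],[-0.15,0.21,0.12,-0.07,0.03],[-0.175,0.245,0.14,-0.07,0.03],[-0.2,0.28,0.16,-0.07,0.03],[-0.22,0.31,0.18,-0.07,0.03],[-0.23,0.324,0.186,-0.07,0.03],[-0.23,0.324,0.186,-0.07,0.03]]' >/dev/null;python3 st.py; python3 go.py -160 49 250
```

```text
t 8.6 q [-0.51 -0.38  0.11  1.08 -0.58  1.7  -1.03] p [0.2714 0.2643 0.8546] tilt 52.3 az 69.7 yaxis [ 0.944 -0.329  0.023] F [0.  0.5 0. ]
now lane mm [102.5 334.6 834.6] shift [-0.629   0.2705  0.1527] world [ 0.453 -0.079  0.27 ]
lane-frame tool z [ 0.792 -0.011 -0.611] y [ 0.005 -1.     0.023]
```

```bash
python3 go.py 43 71 580
```

```text
now lane mm [102.5 334.6 834.6] shift [-0.2434  0.2571  0.1114] world [0.5  0.12 0.6 ]
lane-frame tool z [ 0.792 -0.011 -0.611] y [ 0.005 -1.     0.023]
```

```bash
python3 -m inch '[[-0.03,0.032,0.014,0,0.03],[-0.06,0.064,0.028,0,0.03],[-0.09,0.096,0.042,0,0.03],[-0.12,0.128,0.056,0,0.03],[-0.15,0.16,0.07,0,0.03],[-0.18,0.19,0.083,0,0.03],[-0.21,0.22,0.097,0,0.03],[-0.243,0.257,0.111,0,0.03],[-0.243,0.257,0.111,0,0.03],[-0.243,0.257,0.111,0,0.03]]' >/dev/null;python3 st.py; python3 go.py -160 49 200
```

```text
t 9.6 q [-0.26 -0.19  0.43  1.53 -0.81  1.57 -0.24] p [0.5001 0.12   0.5993] tilt 52.1 az 69.8 yaxis [ 0.944 -0.33   0.021] F [0.1 0.7 0.5]
now lane mm [ 42.8  70.7 579.3] shift [-0.4242  0.0131  0.0729] world [ 0.453 -0.079  0.22 ]
lane-frame tool z [ 0.79  -0.01  -0.614] y [ 0.004 -1.     0.021]
```

```bash
python3 -m inch '[[-0.045,0.001,0.008,0,0.03],[-0.09,0.003,0.015,0,0.03],[-0.135,0.004,0.023,0,0.03],[-0.18,0.006,0.03,0,0.03],[-0.22,0.007,0.038,0,0.03],[-0.265,0.008,0.046,0,0.03],[-0.31,0.009,0.053,0,0.03],[-0.35,0.011,0.06,0,0.03],[-0.39,0.012,0.067,0,0.03],[-0.424,0.013,0.073,0,0.03],[-0.424,0.013,0.073,0,0.03]]' >/dev/null;python3 st.py; python3 go.py -106 49 11
python3 - <<'E'
from h import *
c=camera_info('wrist');im=grab_frame('wrist');cv2.imwrite('pics/w1.png',cv2.cvtColor(im,cv2.COLOR_RGB2BGR))
for n in('mag','blue','red'):
    a={'mag':(150,174,.04),'blue':(108,130,.042),'red':(0,6,.02)}[n]
    for b in blobs(mask(im,*a[:2]),200):
        r=cv2.minAreaRect(b);print(n,np.round(r[0]),np.round(cv2.boundingRect(b)),ray(c,r[0],a[2]).round(4))
W=np.array([.5525,.056,0]);U=np.array([.334,.943,0]);V=np.array([-.943,.334,0])
for nm,p in(('apronL',(-.12,.103,.032)),('apronR',(-.12,-.103,.032)),('mouthL',(0,.049,.02)),('carrier rear top',(-.096,.047,.04)),('roofFL',(0,.103,.099)),('roofFR',(0,-.103,.099))):print(nm,proj(c,W+p[0]*U+p[1]*V+[0,0,p[2]]).round())
E
```

```text
t 10.7 q [-0.03  0.2   0.81  2.03 -0.93  1.55  0.79] p [ 0.4529 -0.0791  0.2185] tilt 52.0 az 69.8 yaxis [ 0.943 -0.331  0.019] F [0.3 0.6 1. ]
now lane mm [-160.7   48.8  198.5] shift [-0.1142 -0.0037  0.1583] world [ 0.471 -0.028  0.031]
lane-frame tool z [ 0.789 -0.009 -0.615] y [ 0.003 -1.     0.019]
mag [326. 226.] [297 206  62  49] [ 0.5784 -0.0149  0.04  ]
mag [255. 228.] [227 198  56  62] [0.4878 0.0117 0.04  ]
blue [255. 224.] [236 207  39  35] [0.4898 0.0165 0.042 ]
red [368.  41.] [357  27  24  29] [0.9041 0.3959 0.02  ]
apronL [208. 273.]
apronR [377. 274.]
mouthL [253. 196.]
carrier rear top [254. 252.]
roofFL [211. 161.]
roofFR [374. 163.]
```

View pics/w1.png

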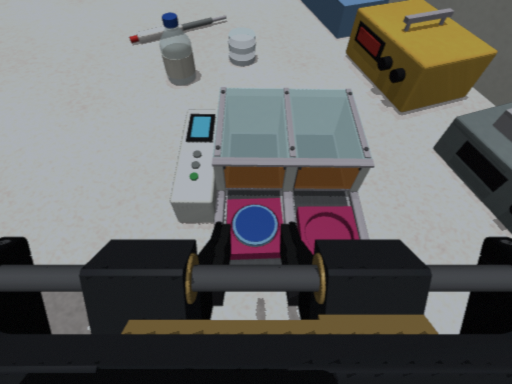

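The wrist view shows the loaded carrier centred at (255,227) between the fingers. The lane mouth is at about (255,190), as my projection predicts to within a few pixels. The carrier's rear face is at lane x ≈ -98 mm. I'll descend behind it.

```bash
python3 go.py -120 47 50;python3 go.py -112 47 10.5
```

```text
now lane mm [-159.8   48.3  200.6] shift [-0.0945 -0.0018  0.1239] world [ 0.468 -0.041  0.07 ]
lane-frame tool z [ 0.789 -0.01  -0.614] y [ 0.004 -1.     0.021]
now lane mm [-159.8   48.3  200.6] shift [-0.1207 -0.0026  0.1545] world [ 0.471 -0.034  0.03 ]
lane-frame tool z [ 0.789 -0.01  -0.614] y [ 0.004 -1.     0.021]
```

```bash
python3 -m inch '[[-0.03,-0.001,0.035,0,0.03],[-0.06,-0.001,0.075,0,0.03],[-0.08,-0.002,0.105,0,0.03],[-0.0945,-0.002,0.124,0,0.03],[-0.105,-0.002,0.135,0,0.03],[-0.113,-0.002,0.145,0,0.03],[-0.118,-0.002,0.151,0,0.03],[-0.118,-0.002,0.151,0,0.03]]';python3 go.py -112 47 10.5; python3 st.py
python3 - <<'E'
from h import *
for n,(x0,y0,x1,y1) in(('side',(190,120,310,220)),):
    im=grab_frame(n);cv2.imwrite('pics/s2.png',cv2.resize(cv2.cvtColor(im[y0:y1,x0:x1],cv2.COLOR_RGB2BGR),None,fx=5,fy=5,interpolation=cv2.INTER_CUBIC))
E
```

```text
time: 11.55
tcp_pos: [0.4715, -0.0342, 0.0354]
tool_rot: [-0.246, 0.729, 0.525, 0.364]
wrist_force: [1.1, -0.7, -0.7]
opening: 0.0299
finger_force: 0.0
now lane mm [-112.1   46.3   15.4] shift [-0.0038 -0.0009  0.003 ] world [ 0.471 -0.034  0.03 ]
lane-frame tool z [ 0.79  -0.01  -0.613] y [ 0.006 -1.     0.024]
t 11.55 q [ 0.03  0.55  0.67  2.15 -1.21  1.39  1.15] p [ 0.4715 -0.0342  0.0354] tilt 52.2 az 69.8 yaxis [ 0.944 -0.328  0.024] F [ 1.1 -0.7 -0.7]
```

View pics/s2.png

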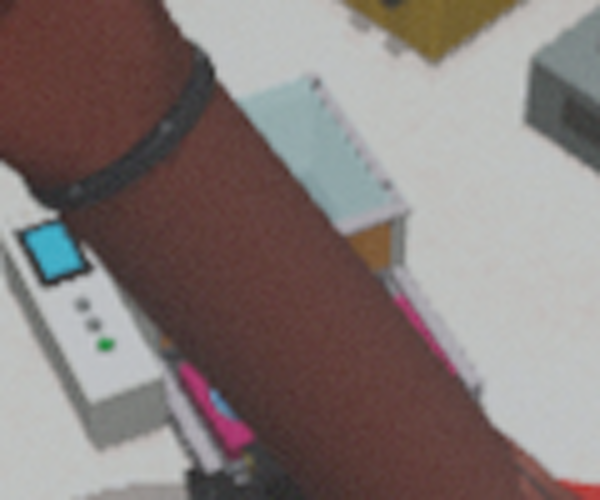

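The arm hides the lane from this camera, with only the carrier's edge at (215,410) showing clear of the fingers. The force is near zero. I'll lower a little and start a gentle push at 0.1 m/s.

```bash
python3 -m inch '[[-0.004,-0.001,0.003,0,0.03],[0.002,-0.001,0.011,0,0.03],[0.008,-0.001,0.019,0,0.03],[0.014,-0.001,0.027,0,0.03],[0.0205,-0.001,0.0346,0,0.03],[0.0267,-0.001,0.0425,0,0.03],[0.0328,-0.001,0.0504,0,0.03]]';python3 go.py -12 47 10.5; python3 st.py
python3 - <<'E'
from h import *
c=camera_info('wrist');im=grab_frame('wrist');cv2.imwrite('pics/w2.png',cv2.cvtColor(im,cv2.COLOR_RGB2BGR))
for b in blobs(mask(im,108,130),200):
    r=cv2.minAreaRect(b);p=ray(c,r[0],.042);print(np.round(r[0]),np.round(cv2.boundingRect(b)),p.round(4),(p[:2]-[.5525,.056])@[.334,.943])
E
```

```text
time: 12.3
tcp_pos: [0.4899, 0.0232, 0.0298]
tool_rot: [-0.246, 0.729, 0.524, 0.364]
wrist_force: [-1.4, -1.5, -0.9]
opening: 0.0301
finger_force: 0.9
now lane mm [-51.9  48.1   9.8] shift [0.025  0.0013 0.031 ] world [0.504 0.06  0.03 ]
lane-frame tool z [ 0.79  -0.01  -0.614] y [ 0.005 -1.     0.023]
t 12.3 q [-0.07  0.52  0.62  2.19 -1.28  1.31  1.11] p [0.4899 0.0232 0.0298] tilt 52.1 az 69.8 yaxis [ 0.944 -0.329  0.023] F [-1.4 -1.5 -0.9]
[258. 169.] [220 139  78  61] [0.5061 0.0643 0.042 ] -0.007698495412063557
```

View pics/w2.png

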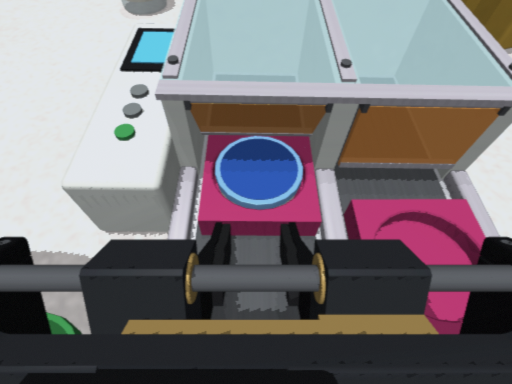

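The carrier is straight and centred in its lane, with the lid at (258,169) and just entering. Its rear face is about 4 mm ahead of the TCP, as expected. I'll carry on in small steps, checking forces.

```bash
python3 -m inch '[[0.007,0,0.0073,0,0.03],[0.013,0,0.0152,0,0.03],[0.0192,0,0.0231,0,0.03],[0.0253,0,0.031,0,0.03]]';python3 go.py 25 48 11;python3 -m inch '[[0.0061,0,0.0079,0,0.03],[0.0122,0,0.0158,0,0.03],[0.0183,0,0.0237,0,0.03]]'; python3 go.py 25 48 11
python3 - <<'E'
from h import *
c=camera_info('wrist');im=grab_frame('wrist');cv2.imwrite('pics/w3.png',cv2.cvtColor(im,cv2.COLOR_RGB2BGR))
E
```

```text
time: 12.75
tcp_pos: [0.5031, 0.0607, 0.0307]
tool_rot: [-0.246, 0.729, 0.524, 0.364]
wrist_force: [-0.4, -1.6, -0.4]
opening: 0.0303
finger_force: 0.9
now lane mm [-12.1  48.2  10.7] shift [0.023  0.0003 0.0291] world [0.516 0.096 0.031]
lane-frame tool z [ 0.79  -0.01  -0.614] y [ 0.005 -1.     0.023]
time: 13.05
tcp_pos: [0.5129, 0.089, 0.0306]
tool_rot: [-0.246, 0.729, 0.524, 0.364]
wrist_force: [-0.8, -1.9, -0.0]
opening: 0.0298
finger_force: 1.0
now lane mm [17.9 48.3 10.6] shift [0.0047 0.0003 0.0054] world [0.516 0.096 0.031]
lane-frame tool z [ 0.79  -0.01  -0.614] y [ 0.005 -1.     0.023]
```

View pics/w3.png

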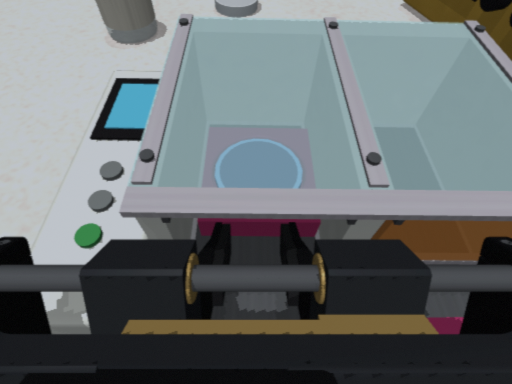

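The carrier is going in cleanly. The lid shows through the roof at (258,172) and forces are under 3 N. I'll go on to about 10 mm further in small steps.

```bash
python3 -m inch '[[0.0025,0,0.0032,0,0.03],[0.005,0,0.0063,0,0.03],[0.0055,0,0.0075,0,0.03]]';python3 -m inch '[[0.0015,0,0.002,0,0.03],[0.003,0,0.004,0,0.03]]'; python3 go.py 35 48 11
python3 - <<'E'
from h import *
c=camera_info('wrist');im=grab_frame('wrist')
h=cv2.cvtColor(im,cv2.COLOR_RGB2HSV)
m=mask(im,150,174,100);ys,xs=np.nonzero(m[150:240,190:330]);print('mag cols',xs.min()+190,xs.max()+190,'rows',ys.min()+150,ys.max()+150)
b=mask(im,92,112,60)[120:220,200:320];ys,xs=np.nonzero(b);print('lid',xs.mean()+200,ys.min()+120,ys.max()+120)
W=np.array([.5525,.056,0]);U=np.array([.334,.943,0]);V=np.array([-.943,.334,0])
for x in(25,30,35):print(x,proj(c,W+x/1000*U+.048*V+[0,0,.04]).round(1),proj(c,W+x/1000*U+.048*V+[0,0,.02]).round(1),proj(c,W+(x/1000+.04)*U+.048*V+[0,0,.042]).round(1))
cv2.imwrite('pics/w4.png',cv2.resize(cv2.cvtColor(im[100:260,150:370],cv2.COLOR_RGB2BGR),None,fx=3,fy=3,interpolation=cv2.INTER_CUBIC))
E
```

```text
time: 13.4
tcp_pos: [0.5158, 0.0968, 0.0304]
tool_rot: [-0.246, 0.729, 0.524, 0.364]
wrist_force: [-5.1, -7.2, 4.0]
opening: 0.0298
finger_force: 2.0
time: 13.6
tcp_pos: [0.5165, 0.0978, 0.0294]
tool_rot: [-0.244, 0.731, 0.524, 0.363]
wrist_force: [-20.4, -36.8, 18.4]
opening: 0.0296
finger_force: 2.1
now lane mm [27.4 47.9  9.4] shift [ 0.006 -0.     0.005] world [0.519 0.105 0.031]
lane-frame tool z [ 0.787 -0.013 -0.617] y [ 0.002 -1.     0.023]Traceback (most recent call last):
  File "<stdin>", line 4, in <module>
    return umr_minimum(a, axis, None, out, keepdims, initial, where)
ValueError: zero-size array to reduction operation minimum which has no identity
```

The gripper body has reached the header, so I'm backing straight out.

```bash
python3 -m inch '[[-0.006,0,-0.008,0,0.03],[-0.012,0,-0.016,0,0.03]]'; python3 go.py -20 48 11
python3 - <<'E'
from h import *
c=camera_info('wrist');im=grab_frame('wrist')
W=np.array([.5525,.056,0]);U=np.array([.334,.943,0]);V=np.array([-.943,.334,0])
for x in(25,30,35):print(x,proj(c,W+x/1000*U+.048*V+[0,0,.04]).round(1),proj(c,W+(x/1000+.04)*U+.048*V+[0,0,.042]).round(1))
print('header',proj(c,W+.049*V+[0,0,.099]).round(1))
cv2.imwrite('pics/w4.png',cv2.resize(cv2.cvtColor(im[60:260,140:380],cv2.COLOR_RGB2BGR),None,fx=3,fy=3,interpolation=cv2.INTER_CUBIC))
E
```

```text
time: 13.85
tcp_pos: [0.5108, 0.0824, 0.0307]
tool_rot: [-0.246, 0.729, 0.524, 0.364]
wrist_force: [-0.3, -0.3, -0.5]
opening: 0.0299
finger_force: 0.0
now lane mm [11.  48.2 10.7] shift [-0.0188 -0.     -0.0246] world [0.501 0.053 0.031]
lane-frame tool z [ 0.79  -0.01  -0.613] y [ 0.005 -1.     0.023]
25 [256.  210.4] [256.3 158.6]
30 [256.1 203.5] [256.3 153.1]
35 [256.1 196.8] [256.3 147.8]
header [257.2 189.4]
```

View pics/w4.png

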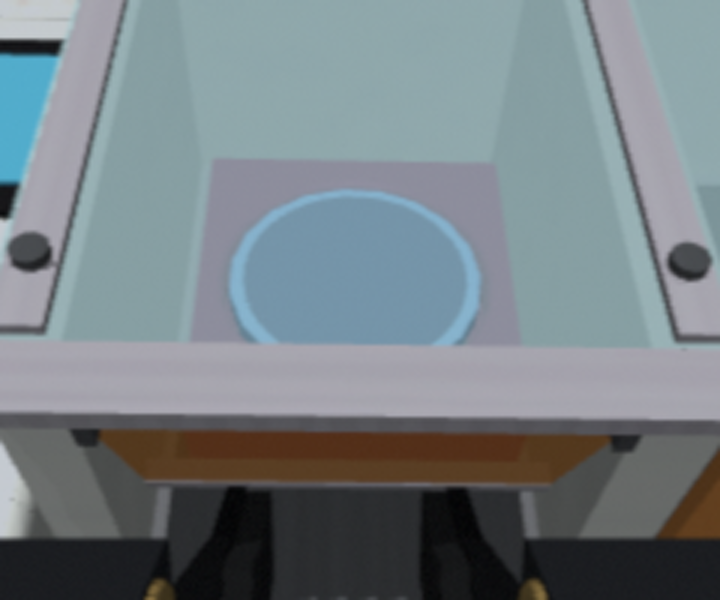

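The lid ellipse is centred at about row 152, which puts the carrier centre at x ≈ 71 mm. The flap still rests on my fingers, so I'll withdraw straight out.

```bash
python3 -m inch '[[-0.008,0,-0.01,0,0.03],[-0.02,0,-0.026,0,0.03],[-0.032,0,-0.041,0,0.03],[-0.044,0,-0.057,0,0.03],[-0.056,0,-0.072,0,0.03],[-0.068,0,-0.088,0,0.03],[-0.08,0,-0.103,0,0.03],[-0.084,0,-0.108,0,0.03],[-0.06,0,-0.128,0,0.03],[-0.03,0,-0.15,0,0.03],[0,0,-0.174,0,0.03],[0,0,-0.174,0,0.03]]'; python3 st.py
python3 - <<'E'
from h import *
c=camera_info('wrist');im=grab_frame('wrist')
W=np.array([.5525,.056,0]);U=np.array([.334,.943,0]);V=np.array([-.943,.334,0])
for b in blobs(mask(im,150,174),200):
    p=ray(c,cv2.minAreaRect(b)[0],.04);print('mag',p.round(4),cv2.boundingRect(b))
for b in blobs(mask(im,8,24),100):print('amber',cv2.boundingRect(b))
u,v=proj(c,W+[0,0,.05]).astype(int);print(u,v)
for x in(65,70,75):print(x,proj(c,W+x/1000*U+.048*V+[0,0,.042]).round(1))
x0,y0=max(0,u-130),max(0,v-120)
cv2.imwrite('pics/w5.png',cv2.resize(cv2.cvtColor(im[y0:y0+190,x0:x0+260],cv2.COLOR_RGB2BGR),None,fx=3,fy=3,interpolation=cv2.INTER_CUBIC));print(x0,y0)
E
```

```text
time: 15.1
tcp_pos: [0.4649, -0.0467, 0.1417]
tool_rot: [-0.244, 0.728, 0.525, 0.366]
wrist_force: [0.1, -0.0, -0.5]
opening: 0.0301
finger_force: 0.0
t 15.1 q [-0.04  0.32  0.77  2.12 -1.05  1.45  0.93] p [ 0.4649 -0.0467  0.1417] tilt 52.2 az 69.5 yaxis [ 0.944 -0.329  0.03 ] F [ 0.1 -0.  -0.5]
mag [ 0.5788 -0.0116  0.04  ] (306, 198, 82, 56)
amber (121, 314, 316, 20)
amber (312, 253, 14, 51)
amber (185, 253, 14, 51)
amber (304, 147, 84, 30)
amber (216, 145, 77, 30)
amber (359, 0, 153, 92)
296 170
65 [253.7 133.4]
70 [253.7 130.6]
75 [253.8 127.9]
166 50
```

View pics/w5.png

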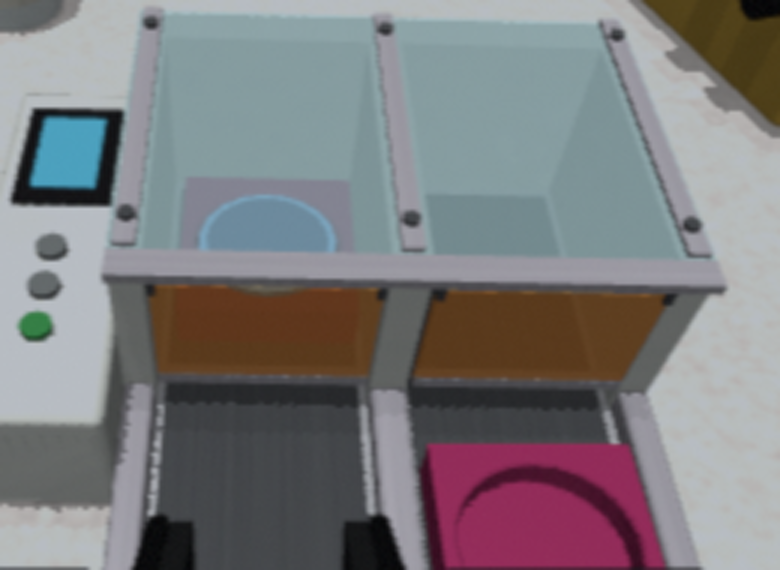

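Both flaps hang level and shut, with their lower edges at the same row (~378 in the crop). The lid centre is at row ~129, so x ≈ 70 mm. The empty carrier appears undisturbed, and nothing is touching the robot.

```bash
python3 -c "
from workcell import *
print(finish_job())"
```

```text
the job is handed in; nothing more can be done
None
```

I pushed the loaded carrier into the left lane of the warmer (centre about 70 mm past the flap plane), drew the fingers out and handed the job in; both flaps looked shut. The one risk is that the gripper touched the warmer's header at the end of the push, with a wrist force of about 46 N, so it may have exceeded the 40 N limit on the gripper's body; the hand-in returned no verdict.

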